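Clear the headset off the parts tray and gather the spacers in its cut-off corner

TASK

Hang the headset that straddles the parts tray over the bar of the rail, astride it, and let go of it. Then lift the tray by its handle clear of the bench and tilt it until all four brass spacers have slid together into its cut-off corner. Finish still holding the tray up, tilted and steady, with the spacers in that corner; leave the bottle, the phone and the solder reel alone.

Things in the scene. Friction and masses are not known exactly. Their poses are not given: they have to be found in the camera images.
- tray_handle (a point): Middle of the carrying handle of a loose white plastic parts tray (0.2 kg), 60 mm above the tray's underside, over its centre. Axes are the tray's: x along the handle and the tray's long side, z up. The handle is a level bar 12 mm wide (y) and 12 mm high, 154 mm free between its end posts, with 50 mm free under it.
- tray: The same tray, origin at the centre of its underside. Outside 156 mm (x) by 106 mm (y), walls 28 mm high and 3 mm thick, floor 4 mm thick. A rectangle with one corner cut off on the slant: the one at -x, +y, where a slanting wall runs (inside) from (-75, 10) to (-35, 50) mm. The other three corners are square. The handle passes over the middle from end to end.
- tray_corner (a point): Point on the tray's inner floor at the middle of the foot of the slanting wall, at (-55, 30, 4) mm in the tray's frame: the cut-off corner.
- headset_crown (a point): Centre of the padded crown of a grey rigid headset (0.22 kg, an upside-down U). At the start it stands astride the tray, over its handle, ear pads on the bench. z up; the U spreads along y. The crown pad is 30 mm (x) by 64 mm (y) by 28 mm high, its underside 14 mm below this point, which is 119 mm above the lower ends of the ear pads.
- rail_mid (a point): Middle of the bar of a fixed steel hanging rail standing on the bench: a round level bar 12 mm thick along the point's y, 220 mm between its two upright posts, its centre line 150 mm above the bench.
- spacer0_center (a point): Centre of loose brass spacer 1 of 4, all alike: a plain disc 14 mm across and 8 mm high, 11 g, lying flat on the tray floor. It slides on the smooth tray floor from a slope of about 15 degrees on.
- spacer1_center (a point): Centre of loose brass spacer 2 of 4, all alike: a plain disc 14 mm across and 8 mm high, 11 g, lying flat on the tray floor. It slides on the smooth tray floor from a slope of about 15 degrees on.
- spacer2_center (a point): Centre of loose brass spacer 3 of 4, all alike: a plain disc 14 mm across and 8 mm high, 11 g, lying flat on the tray floor. It slides on the smooth tray floor from a slope of about 15 degrees on.
- spacer3_center (a point): Centre of loose brass spacer 4 of 4, all alike: a plain disc 14 mm across and 8 mm high, 11 g, lying flat on the tray floor. It slides on the smooth tray floor from a slope of about 15 degrees on.
- flux: Bystander: white flux bottle, 48 mm across, 110 mm high, origin under its centre.
- phone: Bystander: dark phone lying flat, 150 x 72 x 9 mm, long side along its x, origin under its centre.
- solder: Bystander: grey solder reel standing on its flange, 56 mm across, 40 mm high, origin under its centre.
- headset: The headset; origin midway between the lower ends of its two ear pads. The flat band slopes from the crown down to the pads, which are 52 mm (x) by 58 mm high; 140 mm clear between them, 176 mm over all (y).
- rail: The rail; origin on the bench under the middle of its bar, bar along y. Its posts stand on round feet 70 mm across.
Mind the look-alikes: they are no part of the job. There is more than one size of the headset; the one meant has the size given above.

How it is judged:
By the outcome, as a careful person would: the job done as asked, in the order asked, and still so for the second after the job is handed in, while the arm keeps its last pose, push and grip.
It also fails if it takes over 54 s, if anything falls off the work surface, if the arm or the gripper's body presses on something with over 40 N, if the wrist force passes 120 N, or if a joint passes its speed limit or range.

ROBOT

A 6-joint arm with a two-finger parallel gripper is mounted at the origin on the work surface. World frame = base frame: x ahead of the robot, y to its left, z up, the work surface at z = 0. Lengths are in m, angles in rad, forces in N, time in s.
With the tool pointing down it reaches from about 0.35 to 0.8 m from the base axis. Payload 7.3 kg.
Tool frame: the origin (TCP) lies between the finger pads; the fingertips stand 25 mm ahead of it and the grasp point (between the pads) lies 6 mm ahead of it (r.tip_extent is the distance from the TCP to the fingertips, in m); z points along the fingers, y is the line along which they close (so a half turn about z gives the same grasp; the last joint's range is limited). The gripper opens to 85 mm and grips with 20 to 120 N. Pads are 22 mm wide; open, the fingers measure 114 mm over their backs; the gripper's body (76 mm by 85 mm) begins 54 mm behind the grasp point. The pads swing forward as they close: fully open they stand 13 mm farther back than shut.
Start: joints at [1.166, 0.342, 1.524, -0, 1.275, -0.146], TCP at [0.134, 0.508, 0.256] pointing down, gripper open.
Joint ranges: [-2.53, 2.53], [-0.77, 2.02], [0.04, 2.7], [-1, 4.14], [0.28, 2.66], [-3.11, 3.11]. Speed limits (rad/s): [2.57, 2.57, 3.14, 3.14, 3.14, 3.14].

INTERFACE

Orientations are given as a unit quaternion [x, y, z, w].
In Python, from workcell import r, command_gripper, optics gives the robot as it stands. The module is installed in compiled form; this text tells all that it offers. Calls block until the motion is done:
- r.reach(position, orientation): joint-space move of the TCP to a pose.
- r.move_straight(position, orientation=None, speed=0.15, max_force=None): straight line of the TCP; orientation=None keeps the orientation; speed is the mean speed in m/s. With max_force (N) it stops when the force on the tool has changed by that much, and returns True; else False.
- r.movej(angles): joint-space move.
- command_gripper(opening, force=None): finger opening in m; force is the grip in N (None keeps the last); returns when the fingers have stopped.
- r.hold(seconds).
- r.solve_ik(position, orientation): joint angles nearest the present ones, or None.
- r.read_state(): the state.
- optics.get_image(name): name is "scene" or "side" or "wrist"; returns (picture, depth): 384x512x3 uint8, red, green, blue; 384x512 float32, m along the optical axis (not along the pixel's ray), 0 where there is no reading.
- optics.camera_model(name): a dict with "K" (3x3 intrinsics, pixels), "k1" (the pictures are not rectified: a ray, as slopes to the right and down, at radius r is drawn at 1 + k1 r^2 times it, then the intrinsics apply), "R" (3x3) and "t" (3): a world point X has camera coordinates R X + t; the wrist camera has in their place "tool_from_camera" (4x4, takes a point from camera to tool coordinates, whose origin is the TCP and whose axes are the flange's). Camera axes: x right, y down, z forward; pixel columns grow to the right and rows downward; lengths in m; the calibration is good to about 2 mm. A picture is of the moment at which its call begins: read the wrist's pose just before it. camera_model takes no time and is no camera call.
A pose or a line that the arm cannot do raises r.PlanningError and nothing moves.
- r.finish_job(): hands the job in; it is judged then, once.
The state is a dict: "time_s": time; "joint_positions": joint angles; "dq": joint speeds; "tau": joint torques, N m; "eef_pos": TCP position; "eef_rot": TCP orientation; "contact_force": force on the tool from outside, world axes, zero at the start; "torque": the same for the moment, N m; "grip_width": finger opening in m; "grip_force": force on a finger pad.
Only numpy, scipy, OpenCV 4.12 (cv2) and the standard library are available. Lean on these libraries where they do the work, as an engineer would, in place of code of your own. Each camera call takes 0.05 s, during which the arm holds its last target. There are 200 camera calls.

## Working session

There is one attempt and no reset: what is moved stays moved. The work goes in short steps, each a Python script; the robot and the scene stay as the last script left them, time stands still between calls to the robot, and variables do not carry over. Pictures are saved under pics/ and viewed, at most 10 in all, crops included, and the job is handed in when it is done.

```bash
mkdir -p pics
cat > h.py <<'E'
import numpy as np, cv2
from scipy.spatial.transform import Rotation as Ro
from workcell import r, command_gripper, optics
def cam(name, st=None):
    m=optics.camera_model(name)
    K=np.array(m["K"]);k1=m["k1"]
    if name=="wrist":
        T=np.array(m["tool_from_camera"]); Rt=Ro.from_quat(st["eef_rot"]).as_matrix()
        Rwc=Rt@T[:3,:3]; c=Rt@T[:3,3]+np.array(st["eef_pos"])
    else:
        R=np.array(m["R"]);Rwc=R.T;c=-R.T@np.array(m["t"])
    return K,k1,Rwc,c
def rays(name,uv,st=None):
    K,k1,R,c=cam(name,st)
    p=cv2.undistortPoints(np.array(uv,float).reshape(-1,1,2),K,np.array([k1,0,0,0,0.])).reshape(-1,2)
    return c,np.c_[p,np.ones(len(p))],R
def onplane(name,uv,z,st=None):
    c,d,R=rays(name,uv,st); w=d@R.T
    return c+w*((z-c[2])/w[:,2])[:,None]
def cloud(name,D,st=None):
    v,u=np.mgrid[0:D.shape[0],0:D.shape[1]]
    c,d,R=rays(name,np.c_[u.ravel(),v.ravel()],st)
    return (c+(d*D.reshape(-1,1))@R.T).reshape(*D.shape,3)
def snap(name):
    st=r.read_state(); im,D=optics.get_image(name); return st,im,D
def save(fn,im): cv2.imwrite("pics/"+fn,im[:,:,::-1])
E
python3 - <<'E'
from h import *
for n in("scene","side"):
    st,im,D=snap(n); np.savez(n+".npz",im=im,D=D); save(n+".png",cv2.resize(im,(768,576)))
    K,k1,R,c=cam(n); print(n,K[0,0],k1,c.round(3),R[:,2].round(2),(D>0).mean())
print(optics.camera_model("wrist"),r.read_state()["eef_rot"],r.tip_extent)
E
```

```text
scene 425.6275214321049 -0.08383149878127497 [ 1.431 -0.366  0.945] [-0.69  0.28 -0.67] 0.9920552571614584
side 388.99060895420513 -0.0734079045836499 [ 0.359 -1.036  0.738] [ 0.17  0.84 -0.52] 0.9959004720052084
{'K': array([[294.46410728,   0.        , 252.4689984 ],
       [  0.        , 294.46410728, 192.28583428],
       [  0.        ,   0.        ,   1.        ]]), 'k1': -0.037121664737037534, 'tool_from_camera': array([[-2.44678017e-04, -9.48870758e-01, -3.15664733e-01,
         8.27855372e-02],
       [ 9.99999908e-01, -1.20961533e-04, -4.11516139e-04,
        -3.90416241e-05],
       [ 3.52292341e-04, -3.15664805e-01,  9.48870701e-01,
        -1.17835686e-01],
       [ 0.00000000e+00,  0.00000000e+00,  0.00000000e+00,
         1.00000000e+00]])} [ 1.29023065e-01  9.91641348e-01 -6.71199721e-04 -1.87872273e-04] 0.025
```

View pics/scene.png

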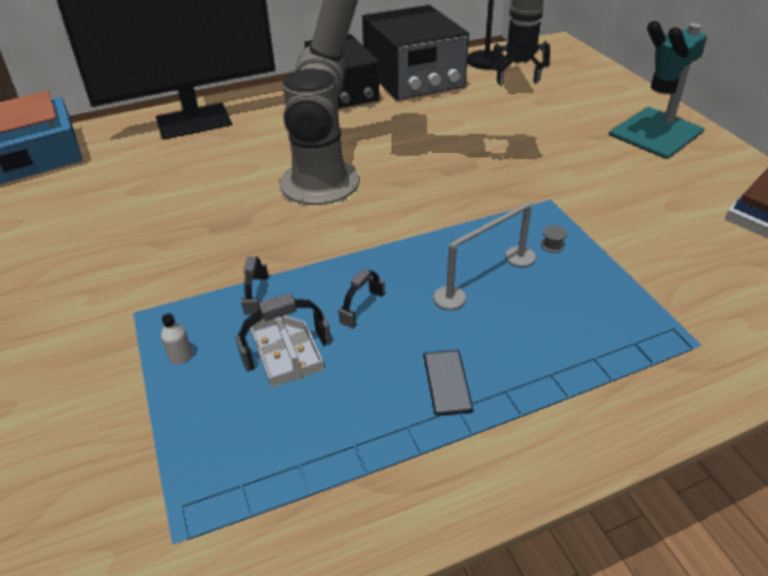

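View pics/side.png

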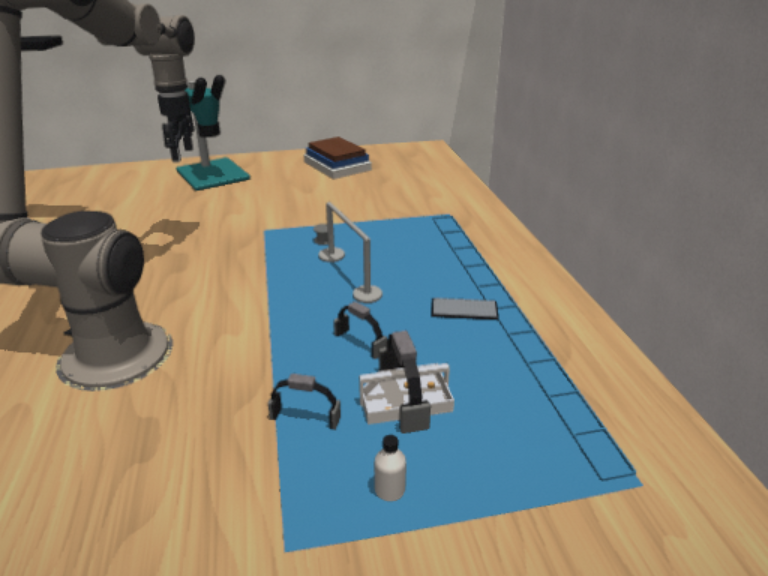

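Three headsets appear in the scene view, at (255,285), (285,330) and (362,297). The one at (285,330), also at (400,380) in the side view, stands astride the white tray and is the largest, so it fits. The rail's bar runs from (450,245) to (528,210), the phone is at (447,380), the bottle at (177,340) and the reel at (553,238). Next I measure and take one enlarged crop.

Run:
```python
from h import *
C={}
for n in("scene","side"):
    f=np.load(n+".npz"); P=cloud(n,f["D"]); C[n]=(f["im"],P)
    im=f["im"].astype(int)
    mat=(P[...,0]>.2)&(P[...,0]<.9)&(abs(P[...,1])<.6)
    print(n,"matz",np.median(P[mat&(im[...,2]>im[...,0]+60)][:,2]).round(4))
    z=P[...,2]
    m=((z>.012)&(z<.25)&mat).astype(np.uint8)
    k,l,s,c=cv2.connectedComponentsWithStats(m)
    for i in range(1,k):
        if s[i,4]>40:
            q=P[l==i]; t=q[q[:,2]>q[:,2].max()-.012]
            print(i,s[i,:4]*1.5,"min",np.percentile(q,2,axis=0).round(3),"max",np.percentile(q,98,axis=0).round(3),"top",t.mean(0).round(3),len(t))
im=C["scene"][0]; save("crop1.png",cv2.resize(im[165:265,85:265],(792,440),interpolation=cv2.INTER_CUBIC))
```

```text
scene matz -0.0012
1 [447.  202.5  84.   96. ] min [0.493 0.108 0.018] max [0.563 0.332 0.156] top [0.53  0.213 0.151] 219
2 [541.5 225.   25.5  22.5] min [0.46  0.396 0.013] max [0.511 0.446 0.041] top [0.486 0.421 0.037] 139
3 [237.  256.5  93.  126. ] min [ 0.328 -0.33   0.013] max [ 0.637 -0.166  0.132] top [ 0.559 -0.249  0.13 ] 201
5 [337.5 270.   48.   55.5] min [ 0.468 -0.122  0.013] max [ 0.553 -0.012  0.092] top [ 0.509 -0.066  0.089] 83
8 [160.5 313.5  31.5  48. ] min [ 0.481 -0.467  0.015] max [ 0.512 -0.424  0.111] top [ 0.491 -0.445  0.108] 50
side matz -0.0006
1 [313.5 202.5  57.   91.5] min [0.464 0.104 0.015] max [0.558 0.438 0.155] top [0.523 0.206 0.151] 129
3 [333.  301.5 121.5 127.5] min [ 0.467 -0.337  0.013] max [ 0.633 -0.026  0.132] top [ 0.551 -0.255  0.13 ] 205
5 [268.5 373.5  72.   52.5] min [ 0.313 -0.303  0.015] max [ 0.431 -0.235  0.094] top [ 0.372 -0.268  0.091] 141
7 [373.5 435.   33.   63. ] min [ 0.463 -0.471  0.015] max [ 0.507 -0.441  0.11 ] top [ 0.486 -0.451  0.108] 89
```

View pics/crop1.png

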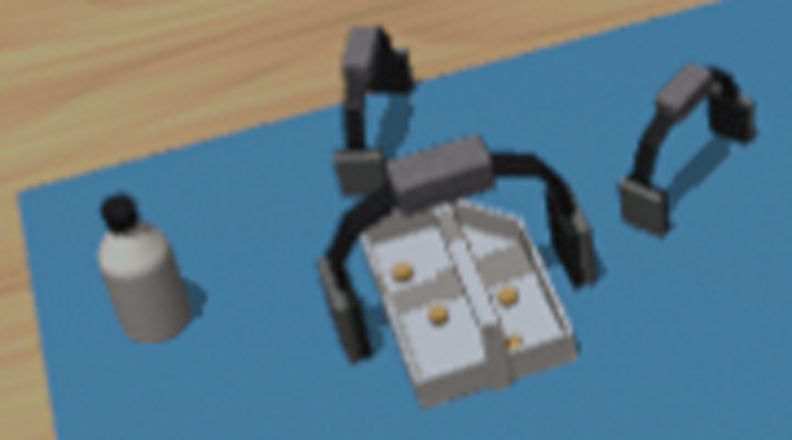

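The crop shows the large headset crown at crop (440,175). It has a white tray under it, with spacers at (402,270), (438,315), (508,295) and (512,342), and the cut-off corner at top right (500,225). Its crown top measures 0.132 m, against the 0.133 expected. The other two reach only 0.092 m, so this is the right one.

```bash
cat >> h.py <<'E'
def qd(a):  # tool down, tool x at heading a
    c,s=np.cos(a),np.sin(a)
    return Ro.from_matrix(np.array([[c,s,0],[s,-c,0],[0,0,-1.]])).as_quat()
def wrap(a): return (a+np.pi)%(2*np.pi)-np.pi
E
python3 - <<'E'
from h import *
A=[];B=[]
for n in("scene","side"):
    f=np.load(n+".npz"); P=cloud(n,f["D"]).reshape(-1,3)
    a=P[(P[:,2]>.125)&(P[:,2]<.14)&(np.hypot(P[:,0]-.555,P[:,1]+.252)<.06)]; A.append(a)
    b=P[(P[:,2]>.142)&(P[:,2]<.165)&(np.hypot(P[:,0]-.527,P[:,1]-.21)<.10)]; B.append(b)
    print(n,cv2.minAreaRect(a[:,:2].astype(np.float32)*1000), cv2.fitLine(b[:,:2].astype(np.float32),cv2.DIST_L2,0,.01,.01).ravel().round(3),b[:,2].max().round(4))
    post=P[(P[:,2]>.03)&(P[:,2]<.13)&(P[:,0]>.48)&(P[:,0]<.6)&(P[:,1]>.08)&(P[:,1]<.36)]
    for s in(0,1):
        q=post[(post[:,1]>.21)==s]; print("post",q.mean(0).round(4),len(q))
rc=cv2.minAreaRect(np.vstack(A)[:,:2].astype(np.float32)*1000); print(rc)
(cx,cy),(w,h),ang=rc
th=np.radians(ang if w>h else ang+90)  # long axis = headset y
for a in (th,th+np.pi):
    try:
        q=r.solve_ik([cx/1e3,cy/1e3,.30],qd(a)); print(np.degrees(a),None if q is None else np.round(q,2))
    except Exception as e: print(e)
E
```

```text
scene ((554.4459228515625, -248.55874633789062), (34.29902648925781, 63.84978103637695), 2.435941457748413) [ 0.264 -0.964  0.532  0.206] 0.1576
post [0.559  0.1136 0.0813] 124
post [0.4997 0.3255 0.0791] 110
side ((552.7334594726562, -251.39627075195312), (29.839046478271484, 67.46285247802734), 2.3950788974761963) [ 0.265 -0.964  0.524  0.205] 0.1568
post [0.5507 0.1086 0.0811] 121
post [0.4921 0.3203 0.0811] 97
((554.5430908203125, -250.84344482421875), (34.29902648925781, 68.42342376708984), 2.435941457748413)
92.43594145774841 [-0.55  0.47  1.2  -0.    1.47 -0.59]
272.4359414577484 [-0.55  0.47  1.2  -0.    1.47  2.55]
```

Run:
```python
from h import *
a=np.radians(92.4)
r.reach([.554,-.250,.30],qd(a)); command_gripper(.085,40)
st,im,D=snap("wrist"); np.savez("w1.npz",im=im,D=D); save("w1.png",im)
P=cloud("wrist",D,st).reshape(-1,3)
q=P[(P[:,2]>.125)&(P[:,2]<.145)&(np.hypot(P[:,0]-.555,P[:,1]+.252)<.06)]
print(cv2.minAreaRect(q[:,:2].astype(np.float32)*1000),np.median(q[:,2]),len(q),st["time_s"],st["eef_pos"])
q=P[(P[:,2]>.005)&(P[:,2]<.10)&(np.hypot(P[:,0]-.555,P[:,1]+.252)<.12)]
print(q.min(0),q.max(0))
```

```text
((552.48583984375, -247.10096740722656), (29.49010467529297, 63.16427993774414), 1.5458884239196777) 0.1330793687511088 1798 3.3583 [ 0.55416372 -0.24955381  0.30003618]
[ 0.47329301 -0.33609485  0.00500011] [ 0.6368278  -0.15881199  0.09989061]
```

View pics/w1.png

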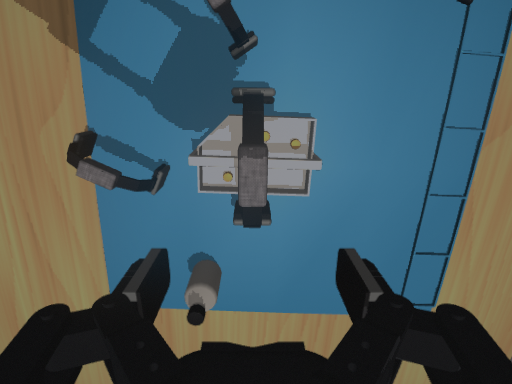

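The wrist view shows the crown pad at (253,175), measuring 29.5 x 63 mm with its top at 0.133 m. The tray is under it with the handle along x from (190,160) to (320,163), and the cut-off corner is at (212,130). I grip high on the pad so that the fingertips stay clear of the bar.

Run:
```python
from h import *
a=np.radians(91.5)
r.move_straight([.5525,-.247,.18],qd(a),speed=.2)
print(r.move_straight([.5525,-.247,.134],speed=.1,max_force=15))
command_gripper(.0,40); s=r.read_state(); print(s["grip_width"],s["grip_force"],s["eef_pos"],s["contact_force"])
r.move_straight([.5525,-.247,.20],speed=.12)
r.move_straight([.5525,-.247,.36],speed=.25)
s=r.read_state(); print(s["grip_width"],s["contact_force"])
b=np.radians(195.3)
r.reach([.525,.217,.36],qd(b))
st,im,D=snap("wrist"); np.savez("w2.npz",im=im,D=D); save("w2.png",im)
P=cloud("wrist",D,st).reshape(-1,3)
q=P[(P[:,2]>.145)&(P[:,2]<.165)&(np.hypot(P[:,0]-.527,P[:,1]-.21)<.10)]
print(len(q),cv2.fitLine(q[:,:2].astype(np.float32),cv2.DIST_L2,0,.01,.01).ravel(),q.min(0),q.max(0))
for lo,hi in((.145,.165),):
    pass
print(st["time_s"],st["eef_pos"],st["grip_width"])
```

```text
False
0.029173761049625765 40.17589867115021 [ 0.55288294 -0.24710503  0.13447272] [0.89714881 0.51316448 2.74730662]
0.029257956986678657 [ 0.26607907  0.72200848 -2.04621155]
1394 [ 0.26591176 -0.96399736  0.52488834  0.20772548] [0.49338942 0.11186944 0.1458243 ] [0.5593714  0.30683004 0.15842318]
8.5 [0.52544095 0.21617295 0.35977694] 0.02981949369403441
```

View pics/w2.png

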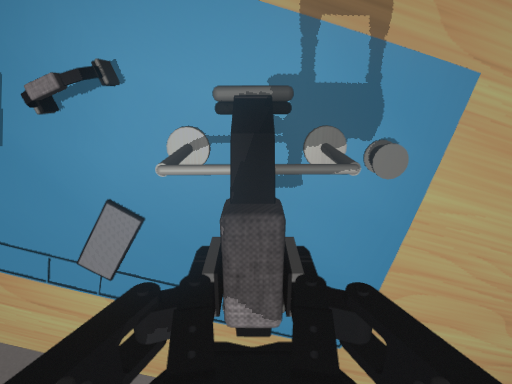

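The view shows the headset level in the grip, with the bar across row 170 from (158,170) to (358,170), between the ear pads. The bar line agrees with the earlier fit. I centre on it, lower and release.

Run:
```python
from h import *
f=np.load("w2.npz"); st=r.read_state()
e=onplane("wrist",[[158,170],[358,170]],.15,st); m=e.mean(0); print(e.round(4),m)
d=np.array([.2659,-.9640]); p0=np.array([.5249,.2077])
t=p0+d*np.dot(m[:2]-p0,d); print("mid",t)
assert np.hypot(*(t-[.524,.215]))<.012
q=qd(np.radians(195.4))
r.move_straight([*t,.36],q,speed=.15)
r.move_straight([*t,.20],speed=.15)
print(r.move_straight([*t,.181],speed=.03,max_force=6)); s=r.read_state(); print(s["eef_pos"],s["contact_force"],s["grip_width"])
z=s["eef_pos"][2]
command_gripper(.06); r.hold(.3)
s=r.read_state(); print(s["contact_force"],s["grip_width"],s["time_s"])
r.move_straight([*t,z+.05],speed=.12); command_gripper(.07)
r.move_straight([*t,.36],speed=.25)
st,im,D=snap("side"); st2,im2,D2=snap("wrist"); np.savez("w3.npz",im=im2,D=D2)
save("after.png",np.hstack([cv2.resize(im[100:260,130:330],(450,360)),cv2.resize(im2[:,:],(345,260)).copy() if 0 else cv2.copyMakeBorder(cv2.resize(im2,(345,260)),0,100,0,0,cv2.BORDER_CONSTANT)]))
P=cloud("wrist",D2,st2).reshape(-1,3); k=P[(P[:,2]>.165)&(P[:,2]<.2)&(np.hypot(P[:,0]-t[0],P[:,1]-t[1])<.06)]
print(cv2.minAreaRect(k[:,:2].astype(np.float32)*1000),np.median(k[:,2]),st2["time_s"])
```

```text
[[0.5531 0.1117 0.15  ]
 [0.4929 0.3335 0.15  ]] [0.52301404 0.22261659 0.15      ]
mid [0.52094312 0.22204535]
True
[0.52089887 0.22205299 0.18519579] [-0.84632846 -0.85996535  6.08237641] 0.029222444850720522
[-0.4163939   0.20457568 -0.85537787] 0.06010534122294195 11.2333
((521.16357421875, 222.976806640625), (89.17916107177734, 30.024526596069336), 16.125) 0.18362602239205078 12.775
```

View pics/after.png

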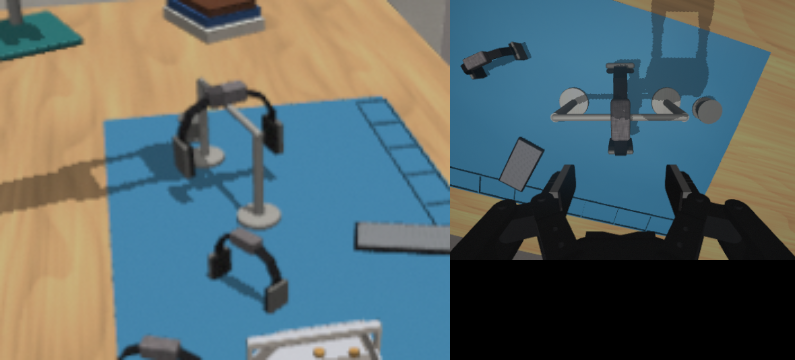

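The headset hangs level astride the bar, seen at (230,95) in the left pane. Its top is at 0.1836 m, against 0.184 expected, and it is released. Next is the tray.

```bash
cat >> h.py <<'E'
def meas_tray(im,D,st,c0):
    P=cloud("wrist",D,st); d=np.hypot(P[...,0]-c0[0],P[...,1]-c0[1])
    k=P[(P[...,2]>.058)&(P[...,2]<.075)&(d<.1)]
    rc=cv2.minAreaRect(k[:,:2].astype(np.float32)*1000)
    i=im.astype(int); m=(((i[...,0]-i[...,2])>50)&(d<.1)&(P[...,2]<.03)&(P[...,2]>0)).astype(np.uint8)
    n,l,s,c=cv2.connectedComponentsWithStats(m)
    sp=[onplane("wrist",[c[j]],.012,st)[0] for j in range(1,n) if s[j,4]>8]
    return rc,np.median(k[:,2]),np.array(sp)
E
python3 - <<'E'
from h import *
c0=[.554,-.248]; best=None
for a in(0,np.pi):
    q=r.solve_ik([*c0,.30],qd(a)); print(np.round(q,2))
r.reach([.554,-.248,.27],qd(np.pi))
st,im,D=snap("wrist"); save("w4.png",im)
rc,z,sp=meas_tray(im,D,st,c0); print(rc,z,st["time_s"]); print(sp.round(4))
# IK feasibility of tilted pose
(cx,cy),(w,h),ang=rc; th=np.radians(ang if w>h else ang+90)
phi=th if np.cos(th)>0 else th+np.pi
d=Ro.from_rotvec([0,0,phi]).apply([-1,1,0])/2**.5; om=np.cross([0,0,1],d)
for hd in(phi,phi+np.pi):
  for t in(30,40):
    R=Ro.from_rotvec(om*np.radians(t))*Ro.from_quat(qd(hd))
    for p in([.5,-.2,.3],[.5,-.25,.3],[.5,-.1,.32]): 
        q=r.solve_ik(p,R.as_quat()); print(np.degrees(hd).round(1),t,p,None if q is None else np.round(q,2))
E
```

```text
[-0.55  0.47  1.2  -0.    1.47  1.02]
[-0.55  0.47  1.2  -0.    1.47 -2.12]
((554.8455200195312, -247.4337615966797), (163.50550842285156, 11.824045181274414), 0.33219149708747864) 0.06610980094599264 14.575
[[ 0.5176 -0.2816  0.012 ]
 [ 0.5652 -0.2693  0.012 ]
 [ 0.5676 -0.2216  0.012 ]
 [ 0.6102 -0.2296  0.012 ]]
0.3 30 [0.5, -0.2, 0.3] [-0.43  0.12  1.8  -0.26  0.74  1.28]
0.3 30 [0.5, -0.25, 0.3] [-0.54  0.15  1.77 -0.18  0.72  1.13]
0.3 30 [0.5, -0.1, 0.32] [-0.19  0.08  1.79 -0.38  0.86  1.56]
0.3 40 [0.5, -0.2, 0.3] [-0.39  0.09  1.93 -0.51  0.52  1.54]
0.3 40 [0.5, -0.25, 0.3] [-0.51  0.11  1.9  -0.38  0.48  1.33]
0.3 40 [0.5, -0.1, 0.32] [-0.13  0.06  1.91 -0.65  0.7   1.84]
180.3 30 [0.5, -0.2, 0.3] [-0.43  0.12  1.8  -0.26  0.74 -1.86]
180.3 30 [0.5, -0.25, 0.3] [-0.54  0.15  1.77 -0.18  0.72 -2.01]
180.3 30 [0.5, -0.1, 0.32] [-0.19  0.08  1.79 -0.38  0.86 -1.58]
180.3 40 [0.5, -0.2, 0.3] [-0.39  0.09  1.93 -0.51  0.52 -1.6 ]
180.3 40 [0.5, -0.25, 0.3] [-0.51  0.11  1.9  -0.38  0.48 -1.81]
180.3 40 [0.5, -0.1, 0.32] [-0.13  0.06  1.91 -0.65  0.7  -1.3 ]
```

View pics/w4.png

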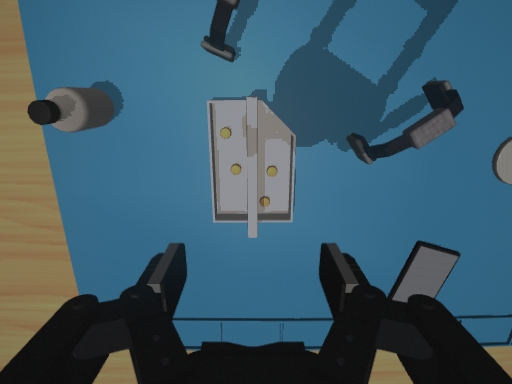

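The view shows the tray clear: handle (252,97) to (252,237), spacers at (225,132), (236,170), (272,171) and (265,202), and the cut-off corner at (280,115), towards world -x, +y. The handle top at 0.066 m matches the size given. I grasp and lift.

Run:
```python
from h import *
phi=np.radians(.33); q0=Ro.from_quat(qd(phi+np.pi)); c=[.5548,-.2474]
command_gripper(.07)
r.move_straight([*c,.12],q0.as_quat(),speed=.2)
print(r.move_straight([*c,.066],speed=.08,max_force=12))
command_gripper(0,90); s=r.read_state(); print(s["grip_width"],s["grip_force"],s["eef_pos"],s["contact_force"])
r.move_straight([*c,.12],speed=.06); r.move_straight([.52,-.22,.31],speed=.15)
s=r.read_state(); print(s["grip_width"],s["contact_force"],s["time_s"])
def tilt(v,n=0): # v tray-frame downhill vector, deg
    v=np.array(v,float); t=np.linalg.norm(v); d=Ro.from_rotvec([0,0,phi]).apply([*(v/t),0])
    return (Ro.from_rotvec(np.cross([0,0,1],d)*np.radians(t))*q0).as_quat()
for t in range(6,39,4): r.reach([.52,-.22,.31],tilt([-t*.7071,t*.7071]))
r.hold(1)
st,im,D=snap("wrist"); np.savez("w5.npz",im=im,D=D)
_,a,_=snap("scene"); _,b,_=snap("side")
print(st["time_s"],st["grip_width"],st["contact_force"])
save("tilt.png",np.hstack([cv2.resize(im[20:260,120:400],(420,360)),cv2.resize(a[130:270,80:230],(385,360))]))
```

```text
False
0.010447193555545114 88.18387269973755 [ 0.55493192 -0.24753819  0.06647293] [-1.30550799e+00  3.41879852e-03  3.79046533e+00]
0.010217623219064125 [-0.84140951 -0.80302373 -3.52668757] 19.6417
22.8917 0.010055814606700297 [ 0.6437901  -0.2568814  -2.62949765]
```

View pics/tilt.png

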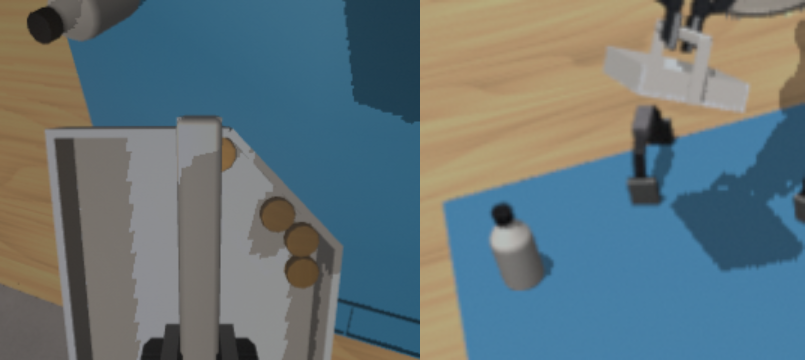

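All four spacers slid to the cut-off corner region. Three are together at (275,213), (300,238) and (302,270), and one is at the wall's other end (228,153), partly behind the handle. I measure them in the tray frame, then rock the tilt to bring them together.

```bash
cat >> h.py <<'E'
phi=np.radians(.33); q0=Ro.from_quat(qd(phi+np.pi))
def tilt(v):
    v=np.array(v,float); t=np.linalg.norm(v); d=Ro.from_rotvec([0,0,phi]).apply([*(v/t),0])
    return (Ro.from_rotvec(np.cross([0,0,1],d)*np.radians(t))*q0).as_quat()
def td(t,b): # tilt t deg toward heading b deg in tray frame
    return tilt([t*np.cos(np.radians(b)),t*np.sin(np.radians(b))])
def spacers(st,im):
    i=im.astype(int); m=((i[...,0]-i[...,2])*1.0>.35*i[...,0]).astype(np.uint8); m[:, :]*=1
    Rt=Ro.from_quat(st["eef_rot"]).as_matrix(); c,d,_=rays("wrist",[[0,0]],st)
    n,l,s,cc=cv2.connectedComponentsWithStats(m); out=[]
    K,k1,R,c=cam("wrist",st)
    for j in range(1,n):
        if s[j,4]<30: continue
        _,dd,_=rays("wrist",[cc[j]],st); w=Rt.T@(R@dd[0]); o=Rt.T@(c-np.array(st["eef_pos"]))
        p=o+w*((.0665-.012-o[2])/w[2]); t=np.array([-p[0],p[1]])*1000
        if abs(t[0])<80 and abs(t[1])<55: out.append((t.round(1),s[j,4]))
    return out
E
python3 - <<'E'
from h import *
f=np.load("w5.npz"); st=r.read_state()
for x in spacers(st,f["im"]): print(x)
p=[.52,-.22,.31]
for b in(165,180,195):
    q=r.solve_ik(p,td(38,b)); print(b,None if q is None else np.round(q,2))
E
```

```text
(array([-67.4,  10.8]), np.int32(153))
(array([-43.1,  31.5]), np.int32(365))
(array([-25.9,  42.5]), np.int32(710))
165 [-0.66  0.1   1.87  0.45  0.6  -2.54]
180 [-0.76  0.13  1.83  0.65  0.78 -2.72]
195 [-0.83  0.19  1.75  0.72  0.99 -2.75]
```

Run:
```python
from h import *
p=[.52,-.22,.31]
for b in(143,151,159,167,175,180): r.reach(p,td(38,b))
r.hold(.6); st,im,D=snap("wrist"); print(st["time_s"],spacers(st,im))
for b in(172,164,156,148,141,135): r.reach(p,td(38,b))
r.hold(.6)
st,im,D=snap("wrist"); print(st["time_s"],st["grip_width"],spacers(st,im))
save("tilt2.png",cv2.resize(im[20:260,120:400],(560,480)))
```

```text
25.4417 [(array([-50.2,  24.8]), np.int32(1223))]
27.85 0.010321230766595128 [(array([-50.6,  24. ]), np.int32(1184))]
```

View pics/tilt2.png

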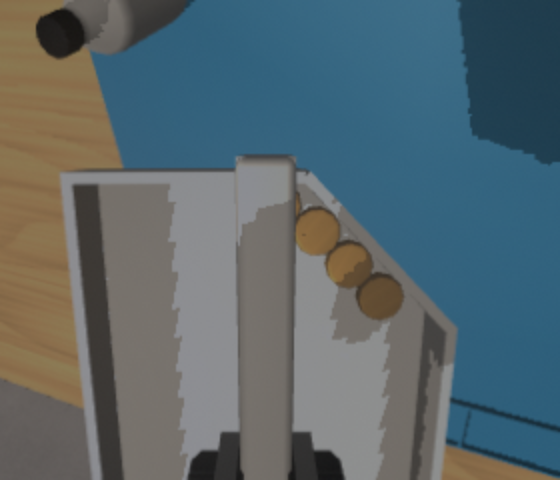

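The four spacers now lie in one touching row along the slanting wall, at (318,232), (348,265), (380,297) and an edge at (297,203) beside the handle. That first one looks slightly pushed off the slant, so I tilt gently towards +y and back to let it push the row along.

Run:
```python
from h import *
p=[.52,-.22,.31]
print([np.round(r.solve_ik(p,td(38,b)),2) for b in(120,106)])
for b in(128,121,114,106): r.reach(p,td(38,b))
r.hold(.5); st,im,D=snap("wrist"); print(st["time_s"],spacers(st,im))
for b in(114,121,128,135): r.reach(p,td(38,b))
r.hold(.6)
st,im,D=snap("wrist"); print(st["time_s"],st["grip_width"],spacers(st,im))
_,b,_=snap("side")
_,a,_=snap("scene")
save("tilt3.png",np.hstack([cv2.resize(im[20:260,180:400],(400,436)),cv2.resize(b[80:330,130:350],(384,436))]))
```

```text
[array([-0.33,  0.18,  1.76, -0.62,  0.76, -1.54]), array([-0.27,  0.25,  1.67, -0.7 ,  0.96, -1.51])]
29.4 [(array([-50.1,  25.1]), np.int32(1392))]
31.05 0.01035910794790394 [(array([-64.9,  12. ]), np.int32(251)), (array([-54.7,  20. ]), np.int32(410)), (array([-44.1,  30.6]), np.int32(375)), (array([-33.5,  41.2]), np.int32(354))]
```

View pics/tilt3.png

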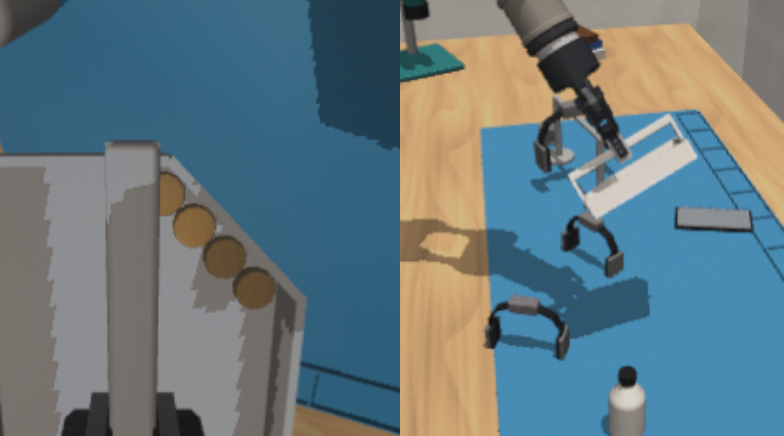

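The four spacers now form a tidy row along the slanting wall, centred near (-50,26) mm in the tray frame, at left-pane (168,190), (194,226), (224,257) and (254,287). In the side view the headset still hangs on the rail at (560,120) and the bystanders are untouched.

```bash
python3 -c "
from h import *
r.hold(.5); print(r.finish_job(), r.read_state()['time_s'])"
```

```text
the job is handed in; nothing more can be done
the job is handed in; nothing more can be done
```

The job is handed in at about 31.6 s of the 54 s allowed: the headset hangs released astride the bar, and the arm holds the tray up, tilted 38° and steady, with all four spacers in a row along the cut-off corner's slanting wall.

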